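# Change the gear of the bench drive and set its lever

### The job

First put the drive's black-knobbed lever upright in neutral, at the green mark. Then take the big white gear off its sloping peg and gently lower it onto the empty spindle, rocking it until its teeth mesh with the fixed pinion and it sits fully home, and let go. Last, swing the lever forward until it lines up with the red pointer, without shifting the pointer; leave the small black gear on its peg and everything else where it is.

Things in the scene. Friction and masses are not known exactly. Their poses are not given: they have to be found in the camera images.
- drive: Fixed bench gear drive: blue casing, light metal deck, 224 (x) x 324 (y) x 70 mm high, yawed on the table. Origin: centre of its underside; z up, x away from the robot. On the deck: a bare steel spindle, a dark pinion beside it in +x, and near the +y end the lever with a white dial plate (ticks each 0.25 rad, green mark: neutral). A 62 mm motor end sticks out 54 mm at the +y end, below the deck.
- spindle_foot (a point): Shoulder at the foot of the spindle, where the gear's underside rests when home: in the drive's frame (-20, -75, 73) mm; axes as the drive. The spindle is 12 mm in diameter; its chamfered tip stands 37 mm above this point.
- pinion (a point): Top centre of the dark 12-tooth steel pinion's teeth, which never turns: 64.5 mm from the spindle in the drive's +x, 62 mm over the teeth, teeth 0 to 14 mm above the spindle's shoulder, boss 24 mm wide to 21 mm. A gap between two of its teeth faces the spindle exactly: the gear goes down where one of its teeth points along the drive's +x (about 2.5 degrees of play either way).
- lever_pivot (a point): Hinge of the lever and of the pointer, in the drive's frame (0, 85, 95) mm; axes as the drive. The hinge axis is the drive's y.
- lever (a joint): Lever angle, rad: 0 upright (neutral), positive leans to the drive's +x (forward, away from the robot), negative to -x. Range -0.9 to 0.9. It starts between -0.75 and -0.4 and stays where it is left; stiff hinge, about 2 N at the knob.
- lever_knob (a point): Centre of the lever's black ball knob, 32 mm in diameter, 120 mm from the pivot on a 9 mm steel rod; z axis along the lever away from the pivot.
- pointer (a joint): Angle of the red setting pointer on the same hinge and in the same sense as the lever, rad; between 0.35 and 0.65. Held by friction; not to be shifted.
- pointer_tip (a point): End of the red setting pointer, a thin arm 69 mm long beside the dial, 22 mm in the drive's +y from the lever's plane; z axis along the pointer away from the pivot.
- rack: Fixed plywood gear rack, 150 x 250 mm. Origin: centre of its underside; z up. Its 120 x 250 mm board slopes at 35 degrees, facing up and to its own -x, which points to the far left; two steel pegs, 12 mm in diameter, 29 mm long, stand square to the board (feet at (0, +60, 58) and (0, -60, 58) mm). The white gear is on one, the black gear on the other.
- gear: White plastic 16-tooth gear, 80 mm over the teeth, 14 mm thick, with a brass hub 32 mm in diameter rising 40 mm further (54 mm in all); 15 mm bore right through; about 0.35 kg. Origin: centre of the toothed underside; z out through the hub; a tooth lies along its x axis (pitch 22.5 degrees). Starts on the sloping board round its peg, axis tilted 35 degrees to the far left. Grip by the hub.
- small_gear: Black 12-tooth gear with a steel hub of the same form, 62 mm over the teeth, on the rack's other peg; a bystander. Origin as for the gear.
- collar: Loose brass collar, 26 mm in diameter, 10 mm high, lying on the drive's deck near its robot-side edge; a bystander. Origin: centre of its underside.
- socket: Loose steel wrench socket, 22 mm in diameter, 25 mm high, standing on the drive's deck near its far edge; a bystander. Origin: centre of its underside.
Not all that is in view belongs to the job. Leave any orange look-alike of the gear alone.

How it is judged:
By the outcome, as a careful person would: the job done as asked, in the order asked, and still so for the second after the job is handed in, with the robot touching nothing.
It also fails if it takes over 67 s, if anything falls off the work surface, if the arm or the gripper's body presses on something with over 40 N, if the wrist force passes 120 N, or if a joint passes its speed limit or range.

### The arm

A 6-joint arm with a two-finger parallel gripper is mounted at the origin on the work surface. World frame = base frame: x ahead of the robot, y to its left, z up, the work surface at z = 0. Lengths are in m, angles in rad, forces in N, time in s.
With the tool pointing down it reaches from about 0.25 to 0.775 m from the base axis. Payload 4 kg.
Tool frame: the origin (TCP) lies on the centre line of the jaws, within the pads' length; the fingertips stand 14 mm ahead of it and the grasp point (between the pads) lies 5 mm behind it (robot.tcp_to_tips is the distance from the TCP to the fingertips, in m); z points along the fingers, y is the line along which they close (so a half turn about z gives the same grasp; the last joint's range is limited). The gripper opens to 94 mm and grips with 3 to 60 N. Pads are 16 mm wide; open, the fingers measure 119 mm over their backs; the gripper's body (75 mm by 177 mm) begins 78 mm behind the grasp point.
Start: joints at [1.228, 0.087, 1.371, -0, 1.684, -0.103], TCP at [0.131, 0.534, 0.22] pointing down, gripper open.
Joint ranges: [-3.1, 3.1], [-0.76, 2.03], [0.27, 2.55], [-1.08, 4.22], [0.17, 2.65], [-2.57, 2.57]. Speed limits (rad/s): [2.79, 2.79, 3.14, 3.14, 3.14, 3.14].

### API

Orientations are given as [roll, pitch, yaw] about the fixed x, y, z axes, in that order (R = Rz(yaw) Ry(pitch) Rx(roll)).
In Python, from bench import robot gives the robot as it stands.
- The arm moves only by the tool carry_out, never from a script. Its argument "increments" is a list of rows, each a list of 3 entries, a list of its own where there are three numbers: the closure in counts, from 0 (fully open) to 255 (shut), then the shift along the tool's x, y, z in mm, then the turn about the tool's z in degrees. In form: [[fingers, [dx, dy, dz], twist], ...]. A call has 1 to 8 rows; each row shifts and turns the commanded pose from where the row before left it, along the tool's axes as they then stand; what a row does not reach is not made up. A row lasts 1/10 s, in which the tool goes at most 50 mm and 8.59 degrees, less where a joint would pass 70% of its speed; a pose out of reach is approached as far as the arm can. A call with a gripper value outside its range is refused whole. The fingers move at their own pace and stop on an object; the grip force is fixed at half the most. Time passes only in rows, so rows that do not move let the fingers close. It gives the time, the measured TCP pose, the force, the opening and the grip force at its end, in the units of the state.
- robot.get_obs(): the state, without advancing time (a new reading comes with each control period).
- robot.snapshot(name): name is "scene" or "top"; returns the picture (420x560x3 uint8, blue, green, red); there is no depth.
- robot.get_calibration(name): a dict with "vfov" (degrees; the focal length in pixels is half the picture's height over the tangent of half this angle, whatever the lens; pixels are square), "cx", "cy" (the principal point, pixels), "k1" (the pictures are not rectified: a ray, as slopes to the right and down, at radius r is drawn at 1 + k1 r^2 times it, then the intrinsics apply), "T" (4x4, takes a point from camera to world coordinates). Camera axes: x right, y down, z forward; pixel columns grow to the right and rows downward; lengths in m; the calibration is good to about 2 mm. A picture is of the moment at which its call begins. get_calibration takes no time and is no camera call.
- robot.close_job(): hands the job in; it is judged then, once.
The state is a dict: "time": time; "joint_positions": joint angles; "qvel": joint speeds; "joint_torque": joint torques, N m; "tool_pos": TCP position; "ee_rot": TCP orientation; "wrist_force": force on the tool from outside, world axes, zero at the start; "wrist_torque": the same for the moment, N m; "width": finger opening in m; "finger_force": force on a finger pad.
Only numpy, scipy, OpenCV 4.12 (cv2) and the standard library are available. Lean on these libraries where they do the work, as an engineer would, in place of code of your own. Each camera call takes 0.05 s, during which the arm holds its last target. There are 200 camera calls.

## Working session

There is one attempt and no reset: what is moved stays moved. The work goes in short steps, Python scripts to look and compute and a tool call to move; the robot and the scene stay as the last step left them, time stands still between calls to the robot, and variables do not carry over. Pictures are saved under pics/ and viewed, at most 10 in all, crops included, and the job is handed in when it is done.

Besides the shell and the picture viewer there is one more tool, called by a JSON object that holds its "method" and its "body", one argument or row to a line. carry_out: Moves the arm, as the interface text tells. Its arguments: {"type":"object","properties":{"increments":{"type":"array","items":{"type":"array"}}},"required":["increments"]}

```bash
mkdir -p pics
cat > h.py <<'E'
import numpy as np, cv2
from bench import robot
from scipy.spatial.transform import Rotation as R
def K(n):
    c=robot.get_calibration(n); return c,210/np.tan(np.radians(c['vfov'])/2)
def proj(n,P):
    c,f=K(n);T=np.array(c['T']);p=(np.atleast_2d(P)-T[:3,3])@T[:3,:3]
    s=p[:,:2]/p[:,2:];s=s*(1+c['k1']*(s**2).sum(1,keepdims=True));return s*f+[c['cx'],c['cy']]
def ray(n,uv):
    c,f=K(n);T=np.array(c['T']);d=(np.array(uv,float)-[c['cx'],c['cy']])/f;s=d.copy()
    for _ in range(20): s=d/(1+c['k1']*(s@s))
    v=T[:3,:3]@np.r_[s,1];return T[:3,3],v/np.linalg.norm(v)
def onz(n,uv,z):
    o,v=ray(n,uv);return o+v*(z-o[2])/v[2]
def tri(a,b):
    (o1,v1),(o2,v2)=ray('scene',a),ray('top',b)
    s=np.linalg.lstsq(np.c_[v1,-v2],o2-o1,rcond=None)[0];p,q=o1+s[0]*v1,o2+s[1]*v2
    return (p+q)/2,np.linalg.norm(p-q)
E
python3 - <<'E'
from h import *
for n in('scene','top'):
    im=robot.snapshot(n);cv2.imwrite(f'pics/{n}0.png',cv2.resize(im,(800,600),interpolation=cv2.INTER_CUBIC)); cv2.imwrite(f'{n}raw.png',im)
    c=robot.get_calibration(n);print(n,c['vfov'],c['k1'],np.round(c['T'],3).tolist())
print(robot.get_obs(),robot.tcp_to_tips)
E
```

```text
scene 55.22521150305978 0.024014540965162583 [[-0.127, 0.573, -0.81, 1.315], [0.992, 0.054, -0.117, 0.074], [-0.023, -0.818, -0.575, 0.735], [0.0, 0.0, 0.0, 1.0]]
top 55.543016319471526 -0.021149972182003766 [[-0.017, -0.99, 0.14, 0.381], [-1.0, 0.02, 0.016, -0.055], [-0.019, -0.14, -0.99, 1.05], [0.0, 0.0, 0.0, 1.0]]
{'time': 0.1, 'joint_positions': array([ 1.22788309e+00,  8.78450083e-02,  1.37211114e+00, -1.51503368e-05,
        1.68360335e+00, -1.03096131e-01]), 'qvel': array([ 6.17218200e-04, -1.31258867e-03, -4.37122112e-03, -3.30281476e-04,
       -6.32440815e-05, -2.46241615e-04]), 'joint_torque': array([ 1.87400496e-03, -3.41249013e+01, -3.03304732e+01,  7.20210909e-02,
        3.03049141e-02, -7.82100051e-05]), 'tool_pos': array([0.13048501, 0.53380677, 0.21843686]), 'ee_rot': array([-3.13963470e+00, -1.87438039e-04,  2.90177367e+00]), 'wrist_force': array([ 0.40431674,  0.21456206, -0.29586228]), 'wrist_torque': array([-0.00576429, -0.00368706, -0.03470742]), 'finger_force': 0.0, 'width': 0.09387354597414789} 0.014
```

View pics/scene0.png

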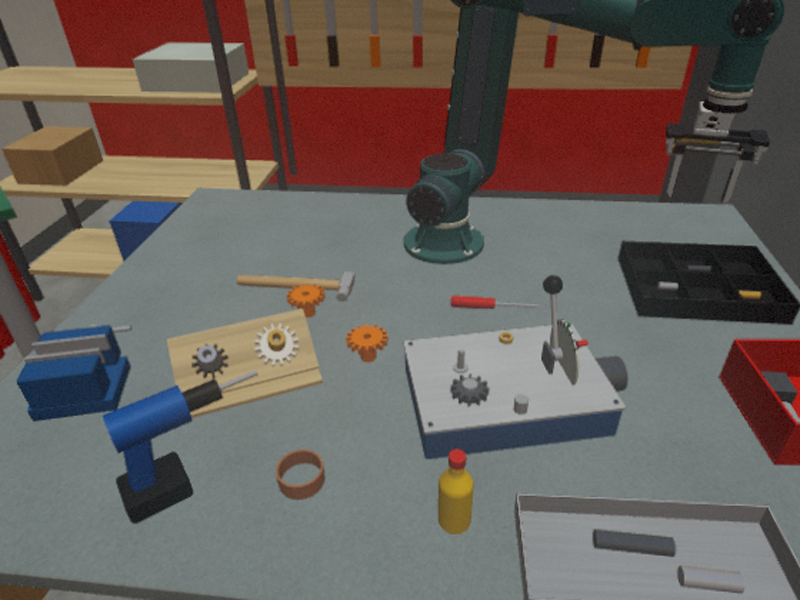

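View pics/top0.png

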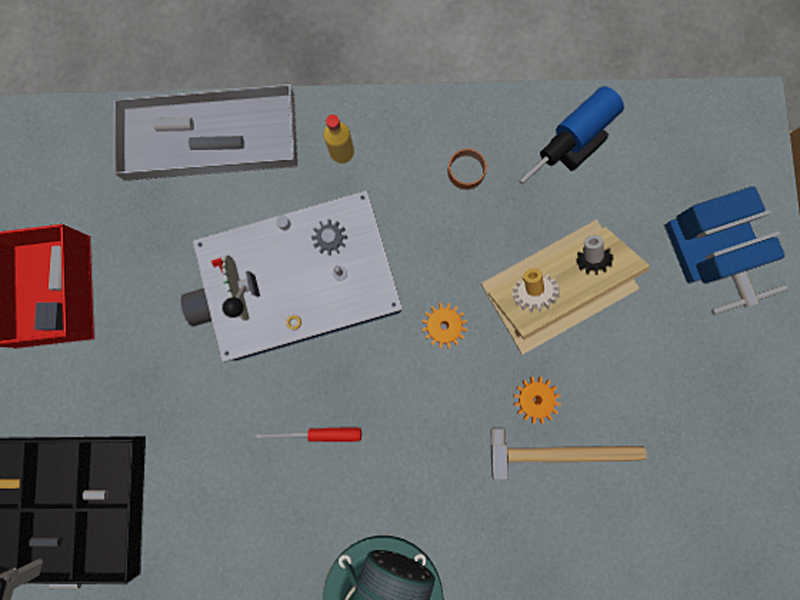

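The pictures (in 800x600 view pixels) show the drive with deck corners in top at about (195,240), (366,193), (401,308), (224,360). The knob is at top (233,308) and scene (552,285). The red pointer is at top (218,263) and scene (582,343). The white gear's brass hub is at top (534,276) and scene (277,338). The orange gears are decoys.

Run:
```python
from h import *
from itertools import product
im={n:cv2.imread(n+'raw.png') for n in('scene','top')}
hsv={n:cv2.cvtColor(i,cv2.COLOR_BGR2HSV) for n,i in im.items()}
def comp(m,box):
    x0,y0,x1,y1=[int(v/1.4286) for v in box];w=np.zeros_like(m);w[y0:y1,x0:x1]=m[y0:y1,x0:x1]
    k,l,s,c=cv2.connectedComponentsWithStats(w,connectivity=8);i=1+np.argmax(s[1:,4]);return (l==i).astype(np.uint8),c[i],s[i]
# deck in top
m=cv2.inRange(hsv['top'],(0,0,135),(180,45,255))
d,c,s=comp(m,(180,185,410,370))
hull=cv2.convexHull(max(cv2.findContours(d,0,2)[0],key=cv2.contourArea))
q=cv2.approxPolyDP(hull,8,True)[:,0];print('deck quad px*1.43',(q*1.4286).round().tolist())
P=np.array([onz('top',p,.07) for p in q]);print(P.round(4).tolist())
cen=P.mean(0);print('centre',cen, [np.linalg.norm(P[i]-P[i-1]).round(4) for i in range(len(P))])
def red(n):return cv2.inRange(hsv[n],(0,140,80),(8,255,255))|cv2.inRange(hsv[n],(172,140,80),(180,255,255))
def dark(n):return cv2.inRange(hsv[n],(0,0,0),(180,255,45))
def brass(n):return cv2.inRange(hsv[n],(15,110,60),(32,255,255))
for nm,f,a,b in[('red',red,(560,325,600,360),(205,250,228,275)),('knob',dark,(535,270,570,298),(215,290,250,322)),('hub',brass,(255,322,300,362),(515,262,555,302))]:
    r=[comp(f(n),bx) for n,bx in(('scene',a),('top',b))]
    print(nm,[(x[1]*1.4286).round(1).tolist()+x[2].tolist() for x in r],tri(r[0][1],r[1][1]))
def crop(n,x0,y0,x1,y1,sc):
    return cv2.resize(im[n][int(y0/1.4286):int(y1/1.4286),int(x0/1.4286):int(x1/1.4286)],None,fx=sc,fy=sc,interpolation=cv2.INTER_CUBIC)
def fit(a):return cv2.resize(a,(400,300))
A=np.vstack([np.hstack([fit(crop('scene',500,265,640,370,4)),fit(crop('top',180,235,320,340,4))]),np.hstack([fit(crop('scene',160,290,340,425,4)),fit(crop('top',480,215,660,350,4))])])
cv2.imwrite('pics/c1.png',A)
```

```text
deck quad px*1.43 [[366.0, 190.0], [400.0, 309.0], [221.0, 360.0], [193.0, 240.0]]
[[0.7124, 0.0187, 0.07], [0.4977, -0.039, 0.07], [0.4143, 0.2706, 0.07], [0.6277, 0.3277, 0.07]]
centre [0.56304781 0.14452422 0.07      ] [np.float64(0.3205), np.float64(0.2223), np.float64(0.3206), np.float64(0.2209)]
red [[581.7, 342.5, 404, 238, 7, 5, 23], [216.9, 262.3, 148, 181, 8, 7, 33]] (array([0.57006607, 0.25690727, 0.14735518]), np.float64(0.0006050053888580548))
knob [[545.0, 285.7, 381, 200, 2, 1, 2], [233.0, 306.7, 156, 208, 15, 14, 145]] (array([0.48984146, 0.20531668, 0.20180796]), np.float64(0.011673158874201653))
hub [[275.8, 339.6, 188, 231, 11, 14, 121], [533.5, 281.3, 366, 188, 15, 19, 222]] (array([ 0.53837003, -0.26829098,  0.08637884]), np.float64(0.00019203465910808785))
```

View pics/c1.png

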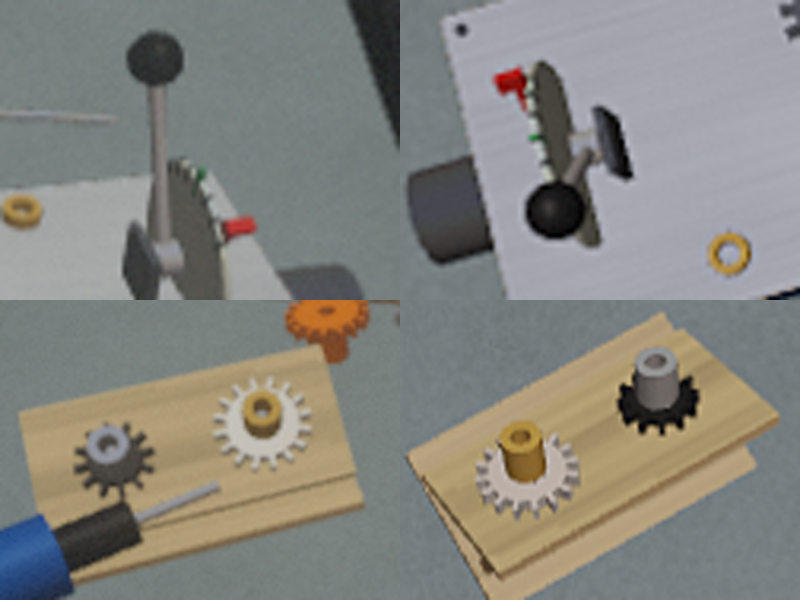

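```bash
cat >> h.py <<'E'
yaw=np.radians(15.1);DR=R.from_euler('z',yaw).as_matrix();D0=np.array([.5630,.1445,0])
def w(p): return D0+DR@np.array(p,float)/1000
def dl(P): return DR.T@(np.array(P)-D0)*1000
E
python3 - <<'E'
from h import *
v=1.4286
k,e=tri(np.array([554.3,285.3])/v,np.array([234.2,308.5])/v);l=dl(k);print('knob',k,e,l,'angle',np.arctan2(l[0],l[2]-95),np.hypot(l[0],l[2]-95))
p,e=tri(np.array([581.7,342.5])/v,np.array([216.9,262.3])/v);l=dl(p);print('red',p,e,l,np.arctan2(l[0],l[2]-95),np.hypot(l[0],l[2]-95))
h,e=tri(np.array([277.9,338.2])/v,np.array([534.5,276.2])/v);s,e2=tri(np.array([207.2-0.0,352+7])/v,np.array([594,241.5])/v)
print('hubtop',h,e,'small',s,e2)
f=w([-20,-75,73]);print('spindle foot',f,'tip proj',proj('top',f+[0,0,.037])*v,proj('scene',f+[0,0,.037])*v)
print('neutral knob',w([0,85,215]))
E
```

```text
knob [0.48735031 0.21279513 0.19929338] 0.004884187705999124 [-55.24651924  85.64416872 199.29338381] angle -0.48714166477846754 118.02240378696983
red [0.57012933 0.25692802 0.14739472] 0.0005704426870554725 [ 36.17117965 106.68895678 147.39471847] 0.6042263295061221 63.66758014426181
hubtop [ 0.54467406 -0.26486034  0.09538663] 0.007079353899304987 small [ 0.60451069 -0.3728518   0.0884969 ] 0.004848178253723997
spindle foot [0.56322839 0.06687946 0.073     ] tip proj [[336.03783613 268.34068961]] [[461.29857779 350.08927955]]
neutral knob [0.54085712 0.22656517 0.215     ]
```

{"method": "carry_out", "body": {
  "increments": [
    [0, [0, 0, -10], 8.4],
    [0, [0, 0, -10], 8.4],
    [0, [0, 0, -10], 8.4],
    [0, [0, 0, -10], 8.4],
    [0, [0, 0, -10], 8.4],
    [0, [0, 0, -10], 8.4],
    [0, [0, 0, 0], 8.4],
    [0, [0, 0, 0], 8.4]
  ]
}}

```text
time: 0.9
tool_pos: [0.1306, 0.5342, 0.2794]
ee_rot: [-3.141, 0.0, 1.723]
wrist_force: [0.3, 0.3, 0.1]
width: 0.094
finger_force: 0.0
```

{"method": "carry_out", "body": {
  "increments": [
    [0, [0, 0, 0], 8.4],
    [0, [0, 0, 0], 8.4],
    [0, [0, 0, 0], 8.4],
    [0, [0, 0, 0], 8.4],
    [0, [0, 0, 0], 8.4],
    [0, [0, 0, 0], 8.4],
    [0, [0, 0, 0], 8.4],
    [0, [0, 0, 0], 8.4]
  ]
}}

```text
time: 1.7
tool_pos: [0.1306, 0.534, 0.2788]
ee_rot: [3.141, 0.001, 0.55]
wrist_force: [0.2, 0.6, -0.2]
width: 0.0942
finger_force: 0.0
```

{"method": "carry_out", "body": {
  "increments": [
    [0, [0, 0, 0], 8.4],
    [0, [0, 0, 0], 8.4],
    [0, [22, 34, 0], 0],
    [0, [22, 34, 0], 0],
    [0, [22, 34, 0], 0],
    [0, [22, 34, 0], 0],
    [0, [22, 34, 0], 0],
    [0, [22, 34, 0], 0]
  ]
}}

```text
time: 2.5
tool_pos: [0.3119, 0.3702, 0.279]
ee_rot: [3.141, 0.001, 0.263]
wrist_force: [1.3, 0.1, 0.3]
width: 0.0941
finger_force: 0.0
```

{"method": "carry_out", "body": {
  "increments": [
    [0, [22, 34, 0], 0],
    [0, [22, 34, 0], 0],
    [0, [22, 34, 0], 0],
    [0, [22, 34, 0], 0],
    [0, [22, 34, 0], 0],
    [0, [18, 29, 0], 0],
    [0, [0, 0, 0], 0],
    [0, [0, 0, 0], 0]
  ]
}}

```text
time: 3.3
tool_pos: [0.4864, 0.2123, 0.2786]
ee_rot: [-3.141, 0.002, 0.261]
wrist_force: [-0.6, -0.3, 0.5]
width: 0.0938
finger_force: 0.0
```

```bash
cat >> h.py <<'E'
def go(target):
    o=robot.get_obs();r=R.from_euler('xyz',o['ee_rot']).as_matrix()
    return (r.T@(np.array(target)-o['tool_pos'])*1000).round(1), o
def st():
    o=robot.get_obs();print('t',round(o['time'],2),'pos',o['tool_pos'].round(4),'yaw',np.degrees(o['ee_rot'][2]).round(2),'F',o['wrist_force'].round(1),'w',round(o['width'],4),'ff',round(o['finger_force'],1),'q6',o['joint_positions'][5].round(2))
def knob(a,r=120): return w([r*np.sin(a),85,95+r*np.cos(a)])
E
python3 - <<'E'
from h import *
st();print(go(knob(-.487)-[0,0,.005])[0])
# hub by top ray
u=np.array([534.5,276.2])/1.4286;H=onz('top',u,.102);print(H,proj('scene',H)*1.4286)
im=robot.snapshot('scene');a=cv2.resize(im[180:290,300:460],None,fx=5,fy=5,interpolation=cv2.INTER_CUBIC)
cv2.imwrite('pics/l1.png',a)
E
```

```text
t 3.3 pos [0.4864 0.2123 0.2786] yaw 14.98 F [-0.6 -0.3  0.5] w 0.0938 ff 0.0 q6 1.61
[ 0.3  0.4 82.6]
[ 0.54441893 -0.26692599  0.102     ] [[274.2770257 334.9069568]]
```

View pics/l1.png

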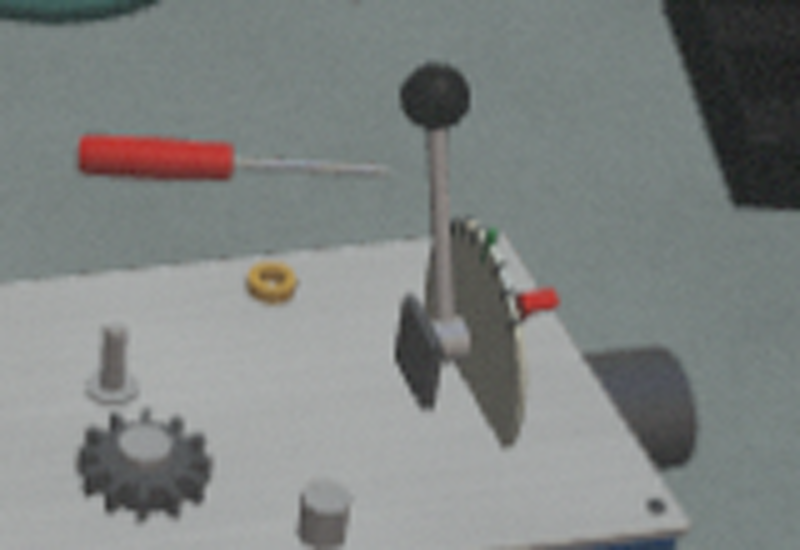

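The crop shows the knob at (435,95), the rod's pivot at (455,335), the green mark at (491,236) and the red pointer at (540,300). The way down onto the knob is clear.

{"method": "carry_out", "body": {
  "increments": [
    [0, [0, 0, 25], 0],
    [0, [0, 0, 25], 0],
    [0, [0, 0, 20], 0],
    [0, [0, 0, 12.5], 0],
    [0, [0, 0, 0], 0],
    [255, [0, 0, 0], 0],
    [255, [0, 0, 0], 0],
    [255, [0, 0, 0], 0]
  ]
}}

```text
time: 4.15
tool_pos: [0.487, 0.213, 0.1985]
ee_rot: [-3.141, -0.003, 0.263]
wrist_force: [1.0, 0.0, 0.4]
width: 0.0732
finger_force: 0.0
```

{"method": "carry_out", "body": {
  "increments": [
    [255, [0, 0, 0], 0],
    [255, [0, 0, 0], 0],
    [255, [0, 0, 0], 0],
    [255, [0, 0, 0], 0]
  ]
}}

```text
time: 4.55
tool_pos: [0.4865, 0.2126, 0.197]
ee_rot: [-3.142, -0.0, 0.263]
wrist_force: [0.2, 0.2, -0.2]
width: 0.0412
finger_force: 0.0
```

Run:
```python
from h import *
st();o=robot.get_obs()
# re-measure knob centre in the earlier view px vs prediction
for a in(-.55,-.487,-.42):print(a,proj('scene',knob(a)),proj('top',knob(a))*1.4286)
for a in np.linspace(-.487,0,9): print(a.round(3),((DR.T@(knob(a)-knob(-.487)))*1000).round(1))
```

```text
t 4.55 pos [0.4865 0.2126 0.197 ] yaw 15.05 F [ 0.2  0.2 -0.2] w 0.0412 ff 0.0 q6 1.61
-0.55 [[385.50429911 198.95228233]] [[234.50196227 313.25416781]]
-0.487 [[386.66374859 199.12793756]] [[232.72205128 308.83656306]]
-0.42 [[387.92774868 199.53647166]] [[230.87447508 303.99150894]]
-0.487 [0. 0. 0.]
-0.426 [ 6.6 -0.   3.2]
-0.365 [13.3  0.   6. ]
-0.304 [20.2 -0.   8.4]
-0.244 [27.2 -0.  10.4]
-0.183 [34.4  0.  12. ]
-0.122 [41.6 -0.  13.1]
-0.061 [48.9 -0.  13.7]
0.0 [56.2 -0.  14. ]
```

{"method": "carry_out", "body": {
  "increments": [
    [255, [0, 0, 0], 0],
    [255, [0, 0, 0], 0],
    [255, [0, 0, 0], 0],
    [255, [0, 0, 0], 0]
  ]
}}

```text
time: 4.95
tool_pos: [0.4868, 0.2114, 0.1969]
ee_rot: [3.139, 0.0, 0.262]
wrist_force: [0.6, -4.9, -0.4]
width: 0.0307
finger_force: 30.0
```

{"method": "carry_out", "body": {
  "increments": [
    [255, [6.6, 0, -3.2], 0],
    [255, [6.7, 0, -2.8], 0],
    [255, [6.9, 0, -2.4], 0],
    [255, [7.0, 0, -2.0], 0],
    [255, [7.2, 0, -1.6], 0],
    [255, [7.2, 0, -1.1], 0],
    [255, [7.3, 0, -0.6], 0],
    [255, [7.3, 0, -0.3], 0]
  ]
}}

```text
time: 5.75
tool_pos: [0.5397, 0.2259, 0.2096]
ee_rot: [3.14, 0.005, 0.262]
wrist_force: [-0.4, -5.3, -1.9]
width: 0.0304
finger_force: 30.0
```

{"method": "carry_out", "body": {
  "increments": [
    [255, [0, 0, 0], 0],
    [255, [0, 0, 0], 0],
    [255, [0, 0, 0], 0]
  ]
}}

```text
time: 6.05
tool_pos: [0.5408, 0.2263, 0.2097]
ee_rot: [3.14, 0.001, 0.262]
wrist_force: [1.2, -5.2, -5.2]
width: 0.0307
finger_force: 30.0
```

Run:
```python
from h import *
st();o=robot.get_obs();print(dl(o['tool_pos']+[0,0,.005]))
ims=[]
for n in('scene','top'):
    im=robot.snapshot(n);p=proj(n,w([0,95,140]))[0].astype(int)
    ims.append(cv2.resize(im[p[1]-40:p[1]+40,p[0]-27:p[0]+27],(400,592),interpolation=cv2.INTER_CUBIC)); print(p)
cv2.imwrite('pics/l2.png',np.hstack(ims))
```

```text
t 6.05 pos [0.5408 0.2263 0.2097] yaw 15.01 F [ 1.2 -5.2 -5.2] w 0.0307 ff 30.0 q6 1.61
[-1.19198837e-01  8.47637759e+01  2.14702367e+02]
[395 233]
[161 197]
```

View pics/l2.png

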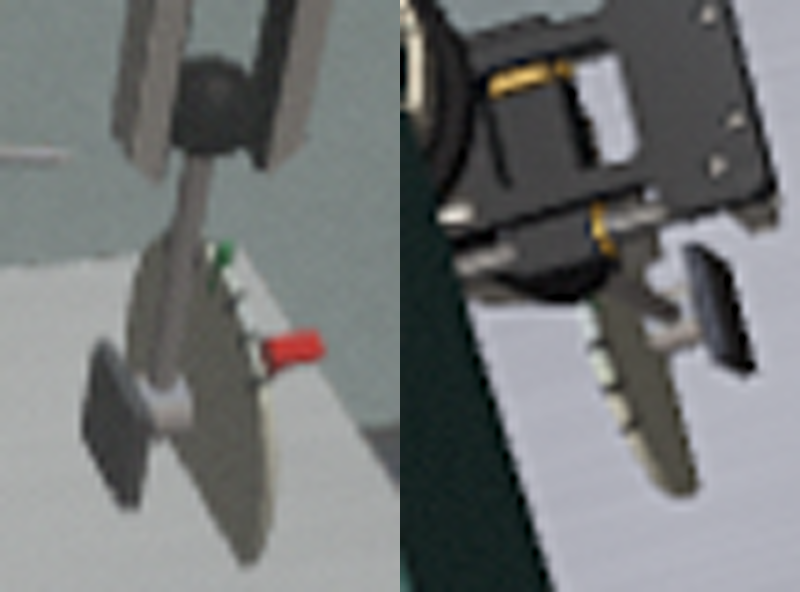

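The scene view shows the knob between the jaws, with the rod seemingly near upright against the green mark. I'll let go, back off and measure it.

{"method": "carry_out", "body": {
  "increments": [
    [0, [0, 0, 0], 0],
    [0, [0, 0, 0], 0],
    [0, [0, 0, 0], 0],
    [0, [0, 0, 0], 0],
    [0, [0, 0, -20], 0],
    [0, [0, 0, -35], 0],
    [0, [-10, 30, -30], 0],
    [0, [-20, 40, 0], 0]
  ]
}}

```text
time: 6.95
tool_pos: [0.5318, 0.1532, 0.3015]
ee_rot: [-3.141, -0.01, 0.267]
wrist_force: [1.3, -0.7, 0.7]
width: 0.0907
finger_force: 0.0
```

{"method": "carry_out", "body": {
  "increments": [
    [0, [-20, 40, 0], 0],
    [0, [-10, 40, 0], 0],
    [0, [0, 40, 0], 0],
    [0, [0, 40, 0], 0],
    [0, [0, 40, 0], 0],
    [0, [0, 0, 0], 0]
  ]
}}

```text
time: 7.55
tool_pos: [0.5535, -0.053, 0.2954]
ee_rot: [3.141, 0.001, 0.257]
wrist_force: [-0.4, 0.9, -0.9]
width: 0.094
finger_force: 0.0
```

```bash
cat >> h.py <<'E'
def knobfit(name=None):
    px=[]
    for n in('scene','top'):
        im=robot.snapshot(n)
        c=proj(n,knob(0.))[0] if name is None else proj(n,knob(name))[0]
        x,y=c.astype(int);g=im[y-22:y+23,x-22:x+23].max(2)
        m=(g<75).astype(np.uint8);k,l,s,cc=cv2.connectedComponentsWithStats(cv2.morphologyEx(m,cv2.MORPH_OPEN,np.ones((5,5),np.uint8)))
        if k<2: print(n,'none');continue
        i=1+np.argmax(s[1:,4]);q,r=cv2.minEnclosingCircle(max(cv2.findContours((l==i).astype(np.uint8),0,2)[0],key=cv2.contourArea))
        px.append(np.array(q)+[x-22,y-22]);print(n,'knob px',px[-1],'r',r,'pred',c)
        if n=='top' or 1:
            from scipy.optimize import minimize_scalar
            print('  best angle',n,minimize_scalar(lambda a:np.sum((proj(n,knob(a))[0]-px[-1])**2),bounds=(-.8,.8),method='bounded').x)
    p,e=tri(*px);l=dl(p);print(l,e,'angle',np.arctan2(l[0],l[2]-95))
E
python3 - <<'E'
from h import *
st();knobfit()
E
```

```text
t 7.55 pos [ 0.5535 -0.053   0.2954] yaw 14.73 F [-0.4  0.9 -0.9] w 0.094 ff 0.0 q6 1.12
scene knob px [395.69230843 207.        ] r 6.984867095947266 pred [396.21617129 207.43731309]
  best angle scene -0.018623927648074547
top knob px [155.7857151 190.7857151] r 7.508597373962402 pred [154.74876695 190.45532896]
  best angle top -0.010475696052962821
[ -1.23800005  83.54054448 215.36180479] 0.0012460525810384987 angle -0.010285292709258927
```

Run:
```python
from h import *
d=np.radians(29.0);n=np.array([np.sin(np.radians(35))*np.cos(d),np.sin(np.radians(35))*np.sin(d),np.cos(np.radians(35))])
pp=[];bb=[]
for nm,c in(('scene',(275,343)),('top',(535,290))):
    im=cv2.imread(nm+'raw.png');h=cv2.cvtColor(im,cv2.COLOR_BGR2HSV);x,y=(np.array(c)/1.4286).astype(int);b=24
    s=h[y-b:y+b,x-b:x+b];m=cv2.inRange(s,(0,0,150),(180,60,255))
    k,l,st_,cc=cv2.connectedComponentsWithStats(m);i=1+np.argmax(st_[1:,4])
    hull=cv2.convexHull(max(cv2.findContours((l==i).astype(np.uint8),0,2)[0],key=cv2.contourArea))
    e=cv2.fitEllipse(hull);pp.append(np.array(e[0])+[x-b,y-b])
    br=cv2.inRange(s,(12,90,60),(35,255,255));br=cv2.morphologyEx(br,cv2.MORPH_OPEN,np.ones((2,2),np.uint8));ys,xs=np.nonzero(br);bb.append((xs.min()+x-b,xs.max()+x-b,ys.min()+y-b,ys.max()+y-b))
    print(nm,e,pp[-1]*1.4286,'brass box*1.43',(np.array(bb[-1])*1.4286).round(1))
C,e=tri(*pp);print('disc',C,e)
O=C-.010*n;print('origin',O,'hubtop',O+.054*n,'grasp s40',O+.04*n)
for nm in('scene','top'):
    print(nm,'pred hubtop',proj(nm,O+.054*n)*1.4286,'disc top',proj(nm,O+.014*n)*1.4286)
```

```text
scene ((25.151308059692383, 24.443222045898438), (29.143056869506836, 31.27472686767578), 75.21174621582031) [275.93595869 343.49718701] brass box*1.43 [270.  304.3 308.6 351.4]
top ((24.651121139526367, 24.966773986816406), (24.926734924316406, 32.49345016479492), 82.14188385009766) [535.22659166 289.95833332] brass box*1.43 [500.  567.2 254.3 321.4]
disc [ 0.52618031 -0.274905    0.06676639] 9.944408846846753e-05
origin [ 0.5211637  -0.27768575  0.05857487] hubtop [ 0.54825341 -0.26266968  0.10280908] grasp s40 [ 0.54123015 -0.26656274  0.09134096]
scene pred hubtop [[275.86264175 336.02560837]] disc top [[275.95447163 342.84401793]]
top pred hubtop [[531.95764548 273.92310556]] disc top [[534.96424125 288.53716309]]
```

{"method": "carry_out", "body": {
  "increments": [
    [0, [0, 0, 0], -7.1],
    [0, [0, 0, 0], -7.1],
    [0, [-19, 30, 10], 0],
    [0, [-19, 30, 20], 0],
    [0, [-19, 30, 20], 0],
    [0, [-19, 30, 20], 0],
    [0, [-19, 30, 20], 0],
    [0, [-19, 30, 20], 0]
  ]
}}

```text
time: 8.45
tool_pos: [0.542, -0.2611, 0.1859]
ee_rot: [3.141, -0.001, 0.513]
wrist_force: [-0.0, 0.2, 0.7]
width: 0.0941
finger_force: 0.0
```

{"method": "carry_out", "body": {
  "increments": [
    [0, [0, 0, 0], 0],
    [0, [0, 0, 0], 0]
  ]
}}

```text
time: 8.65
tool_pos: [0.5416, -0.2605, 0.1856]
ee_rot: [-3.14, -0.0, 0.511]
wrist_force: [-0.1, 0.1, 0.1]
width: 0.0939
finger_force: 0.0
```

Run:
```python
from h import *
st();print(go([.541,-.267,.0863])[0])
```

```text
t 8.65 pos [ 0.5416 -0.2605  0.1856] yaw 29.3 F [-0.1  0.1  0.1] w 0.0939 ff 0.0 q6 0.52
[-3.8  5.6 99.3]
```

{"method": "carry_out", "body": {
  "increments": [
    [0, [-3.7, 5.5, 20], 0],
    [0, [0, 0, 25], 0],
    [0, [0, 0, 25], 0],
    [0, [0, 0, 18], 0],
    [0, [0, 0, 11], 0],
    [0, [0, 0, 0], 0],
    [255, [0, 0, 0], 0],
    [255, [0, 0, 0], 0]
  ]
}}

```text
time: 9.45
tool_pos: [0.5421, -0.2685, 0.089]
ee_rot: [3.139, -0.002, 0.511]
wrist_force: [-0.5, 0.0, 0.5]
width: 0.0812
finger_force: 0.0
```

{"method": "carry_out", "body": {
  "increments": [
    [255, [0, 0, 0], 0],
    [255, [0, 0, 0], 0],
    [255, [0, 0, 0], 0],
    [255, [0, 0, 0], 0],
    [255, [0, 0, 0], 0],
    [255, [0, 0, 0], 0],
    [255, [0, 0, 0], 0],
    [255, [0, 0, 0], 0]
  ]
}}

```text
time: 10.25
tool_pos: [0.5403, -0.2673, 0.0868]
ee_rot: [-3.139, 0.0, 0.511]
wrist_force: [-2.2, 3.8, 2.6]
width: 0.0308
finger_force: 30.0
```

Run:
```python
from h import *
st()
```

```text
t 10.25 pos [ 0.5403 -0.2673  0.0868] yaw 29.26 F [-2.2  3.8  2.6] w 0.0308 ff 30.0 q6 0.51
```

{"method": "carry_out", "body": {
  "increments": [
    [255, [2.9, 0, -4.1], 0],
    [255, [2.9, 0, -4.1], 0],
    [255, [4.3, 0, -6.1], 0],
    [255, [4.3, 0, -6.1], 0],
    [255, [4.3, 0, -6.1], 0],
    [255, [4.3, 0, -6.1], 0],
    [255, [4.3, 0, -6.1], 0],
    [255, [0, 0, 0], 0]
  ]
}}

```text
time: 11.05
tool_pos: [0.5663, -0.255, 0.1275]
ee_rot: [3.139, -0.002, 0.512]
wrist_force: [0.3, 0.2, -2.9]
width: 0.0305
finger_force: 29.9
```

{"method": "carry_out", "body": {
  "increments": [
    [255, [5, 0, -20], 0],
    [255, [10, 0, -30], 0],
    [255, [10, 0, -30], 0],
    [255, [0, 0, 0], 0],
    [255, [0, 0, 0], 0]
  ]
}}

```text
time: 11.55
tool_pos: [0.5865, -0.243, 0.2056]
ee_rot: [3.141, -0.0, 0.511]
wrist_force: [-0.8, 0.0, -4.5]
width: 0.0305
finger_force: 29.9
```

Run:
```python
from h import *
st()
im=robot.snapshot('scene');p=proj('scene',robot.get_obs()['tool_pos'])[0].astype(int)
a=im[p[1]-60:p[1]+80,p[0]-70:p[0]+70];cv2.imwrite('pics/g1.png',cv2.resize(a,(600,600),interpolation=cv2.INTER_CUBIC))
```

```text
t 11.55 pos [ 0.5865 -0.243   0.2056] yaw 29.27 F [-0.8  0.  -4.5] w 0.0305 ff 29.9 q6 0.58
```

View pics/g1.png

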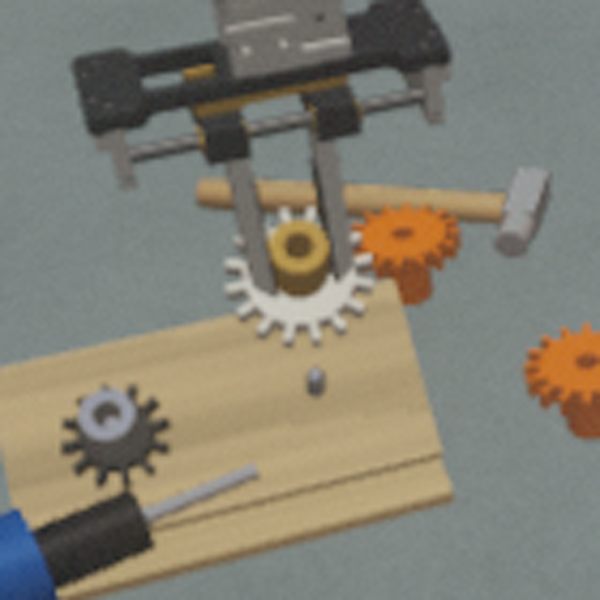

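The white gear is off its peg (peg tip at (315,380)) and still tilted in the jaws. I'll tip it upright on clear table between the drive and the rack, then regrip it.

Run:
```python
from h import *
S=onz('top',np.array([428,238])/1.4286,0);print('stage',S,'drive local',dl(S))
for nm,c in(('ring',(467,168)),('rackcorner',(483,288)),('orange',(443,325)),('deckcorner',(400,309))):print(nm,onz('top',np.array(c)/1.4286,0))
x=np.array([np.cos(.511),np.sin(.511),0])
print(go(S-.0098*x+[0,0,.056])[0])
th=np.radians(np.linspace(100,135,9));p=56.6*np.c_[np.cos(th),np.sin(th)];print(np.diff(p,axis=0).round(1).tolist())
```

```text
stage [ 0.6391695  -0.09301957  0.        ] drive local [  11.66464764 -249.16114327    0.        ]
ring [ 0.77543946 -0.1712692   0.        ]
rackcorner [ 0.54161757 -0.19301955  0.        ]
orange [ 0.47398859 -0.1167183   0.        ]
deckcorner [ 0.505268   -0.03782418  0.        ]
[ 110.4 -104.1  147.8]
[[-4.2, -0.9], [-4.1, -1.2], [-4.0, -1.5], [-3.9, -1.8], [-3.8, -2.1], [-3.6, -2.4], [-3.4, -2.7], [-3.2, -2.9]]
```

{"method": "carry_out", "body": {
  "increments": [
    [255, [11, -10, 0], 0],
    [255, [22, -21, 0], 0],
    [255, [22, -21, 10], 0],
    [255, [22, -21, 25], 0],
    [255, [22, -21, 30], 0],
    [255, [11, -10, 30], 0],
    [255, [0, 0, 30], 0],
    [255, [0, 0, 15], 0]
  ]
}}

```text
time: 12.4
tool_pos: [0.6283, -0.096, 0.0598]
ee_rot: [-3.135, 0.007, 0.512]
wrist_force: [-1.5, 0.3, -4.8]
width: 0.0305
finger_force: 29.9
```

{"method": "carry_out", "body": {
  "increments": [
    [255, [0, 0, 4], 0],
    [255, [0, 0, 2], 0],
    [255, [0, 0, 0], 0],
    [255, [0, 0, 0], 0]
  ]
}}

```text
time: 12.8
tool_pos: [0.6328, -0.099, 0.0618]
ee_rot: [3.139, -0.003, 0.51]
wrist_force: [-0.2, -0.7, -3.7]
width: 0.0305
finger_force: 29.9
```

Run:
```python
from h import *
st()
```

```text
t 12.8 pos [ 0.6328 -0.099   0.0618] yaw 29.22 F [-0.2 -0.7 -3.7] w 0.0305 ff 29.9 q6 0.82
```

{"method": "carry_out", "body": {
  "increments": [
    [255, [0, 0, 5], 0],
    [255, [0, 0, 4], 0],
    [255, [-1, 0, 2], 0],
    [255, [-4.2, 0, 0.9], 0],
    [255, [-4.1, 0, 1.2], 0],
    [255, [-4.0, 0, 1.5], 0],
    [255, [-3.9, 0, 1.8], 0],
    [255, [0, 0, 0], 0]
  ]
}}

```text
time: 13.6
tool_pos: [0.6174, -0.1076, 0.0452]
ee_rot: [3.139, -0.002, 0.51]
wrist_force: [1.1, 1.3, 6.1]
width: 0.0304
finger_force: 30.0
```

{"method": "carry_out", "body": {
  "increments": [
    [255, [-3.8, 0, 2.1], 0],
    [255, [-3.6, 0, 2.4], 0],
    [255, [-3.4, 0, 2.7], 0],
    [255, [-3.2, 0, 2.9], 0],
    [255, [-1, 0, 1], 0],
    [255, [0, 0, 0], 0]
  ]
}}

```text
time: 14.2
tool_pos: [0.6042, -0.115, 0.035]
ee_rot: [3.139, -0.002, 0.51]
wrist_force: [-0.2, 0.8, 8.8]
width: 0.0306
finger_force: 30.0
```

Run:
```python
from h import *
st()
im=robot.snapshot('scene');p=proj('scene',robot.get_obs()['tool_pos'])[0].astype(int)
a=im[p[1]-50:p[1]+50,p[0]-60:p[0]+60];cv2.imwrite('pics/g2.png',cv2.resize(a,(720,600),interpolation=cv2.INTER_CUBIC))
```

```text
t 14.2 pos [ 0.6042 -0.115   0.035 ] yaw 29.24 F [-0.2  0.8  8.8] w 0.0306 ff 30.0 q6 0.78
```

View pics/g2.png

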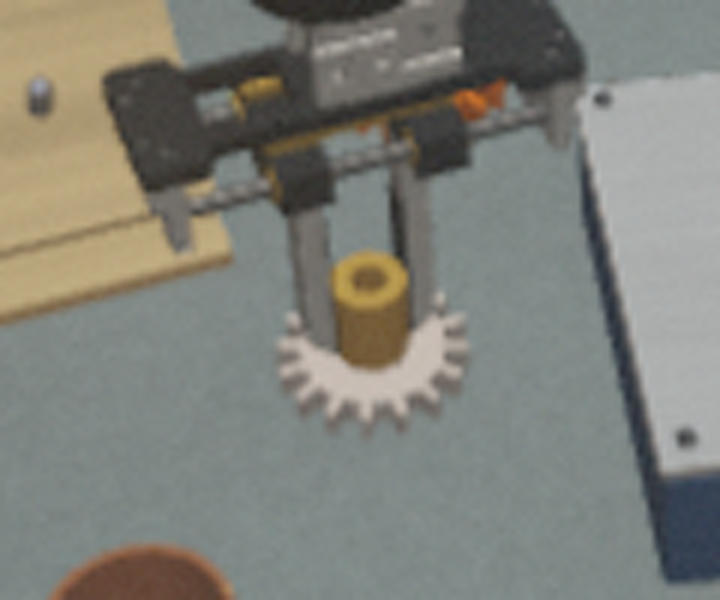

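The scene view shows the gear standing flat on the table with its hub upright at (370,310). I'll open, clear the view and measure its centre and tooth phase.

{"method": "carry_out", "body": {
  "increments": [
    [0, [0, 0, 0], 0],
    [0, [0, 0, 0], 0],
    [0, [0, 0, 0], 0],
    [0, [0, 0, 0], 0],
    [0, [0, 0, -20], 0],
    [0, [0, 0, -45], 0],
    [0, [0, 0, -45], 0],
    [0, [0, 30, -30], 0]
  ]
}}

```text
time: 15.05
tool_pos: [0.6184, -0.1381, 0.1761]
ee_rot: [3.14, -0.003, 0.514]
wrist_force: [0.1, -0.2, 0.6]
width: 0.091
finger_force: 0.0
```

{"method": "carry_out", "body": {
  "increments": [
    [0, [0, 40, 0], 0],
    [0, [0, 40, 0], 0],
    [0, [0, 40, 0], 0],
    [0, [0, 40, 0], 0],
    [0, [0, 0, 0], 0],
    [0, [0, 0, 0], 0]
  ]
}}

```text
time: 15.65
tool_pos: [0.6959, -0.2804, 0.1698]
ee_rot: [-3.138, 0.002, 0.509]
wrist_force: [-1.3, 0.9, -0.0]
width: 0.0938
finger_force: 0.0
```

```bash
cat > phase.py <<'E'
from h import *
def phase(C0,z=.014,r0=.0405,save=None):
    for nm in('scene','top'):
        im=robot.snapshot(nm)
        # rectify plane z about C0, 0.25 mm/px
        g=np.arange(-60,60,.25)/1000;X,Y=np.meshgrid(g,g)
        uv=proj(nm,np.c_[C0[0]+X.ravel(),C0[1]+Y.ravel(),np.full(X.size,z)]).astype(np.float32)
        t=cv2.remap(im,uv[:,0].reshape(X.shape),uv[:,1].reshape(X.shape),cv2.INTER_CUBIC)
        h=cv2.cvtColor(t,cv2.COLOR_BGR2HSV);m=cv2.inRange(h,(0,0,150),(180,70,255))
        k,l,s,c=cv2.connectedComponentsWithStats(m);i=1+np.argmax(s[1:,4]);m=(l==i).astype(np.uint8)
        hull=cv2.convexHull(max(cv2.findContours(m,0,2)[0],key=cv2.contourArea));(cx,cy),r=cv2.minEnclosingCircle(hull)
        e=cv2.fitEllipse(hull);c=np.array(e[0])
        ctr=np.array(C0[:2])+(c-240)*.25/1000
        a=np.radians(np.arange(0,360,.5));v=t.astype(float)[...,0]
        out=[]
        for rr in(33,35,37):
            q=np.c_[c[0]+rr*4*np.cos(a),c[1]+rr*4*np.sin(a)].astype(np.float32)
            s_=cv2.remap(t[...,0],q[:,:1],q[:,1:],1)[:,0].astype(float)
            F=(s_*np.exp(-16j*a)).mean();out.append((round(np.degrees(-np.angle(F))/-16*1,2) if 0 else round(np.degrees(np.angle((s_*np.exp(16j*a)).mean()))/16,2),round(abs(F),1)))
        print(nm,'centre',ctr.round(4),'axes mm',np.round(np.array(e[1])*.25,1),'tooth angle (mod 22.5), amp',out)
        if save: cv2.imwrite(f'pics/{save}_{nm}.png',t)
E
python3 - <<'E'
from phase import *
st();phase([.601,-.117],save='ph')
E
```

```text
t 15.65 pos [ 0.6959 -0.2804  0.1698] yaw 29.19 F [-1.3  0.9 -0. ] w 0.0938 ff 0.0 q6 0.6
scene centre [ 0.6062 -0.1145] axes mm [81.5 84.3] tooth angle (mod 22.5), amp [(np.float64(6.35), np.float64(10.5)), (np.float64(6.41), np.float64(12.3)), (np.float64(6.65), np.float64(12.0))]
top centre [ 0.6082 -0.1136] axes mm [83.2 83.7] tooth angle (mod 22.5), amp [(np.float64(6.98), np.float64(25.2)), (np.float64(6.63), np.float64(23.1)), (np.float64(6.8), np.float64(21.2))]
```

Run:
```python
from h import *
print(go([.607,-.114,.035])[0])
```

```text
[   3.  -187.2  137.3]
```

{"method": "carry_out", "body": {
  "increments": [
    [0, [0, -22, 0], 0],
    [0, [3, -40, 0], 0],
    [0, [0, -40, 0], 0],
    [0, [0, -40, 0], 0],
    [0, [0, -30, 0], 0],
    [0, [0, -15, 0], 0],
    [0, [0, 0, 0], 0],
    [0, [0, 0, 0], 0]
  ]
}}

```text
time: 16.55
tool_pos: [0.6079, -0.1155, 0.1729]
ee_rot: [3.14, -0.001, 0.511]
wrist_force: [0.8, 0.0, -0.4]
width: 0.0941
finger_force: 0.0
```

Run:
```python
from h import *
st();print(go([.607,-.114,.035])[0])
```

```text
t 16.55 pos [ 0.6079 -0.1155  0.1729] yaw 29.29 F [ 0.8  0.  -0.4] w 0.0941 ff 0.0 q6 0.78
[ -0.2  -2.  137.9]
```

{"method": "carry_out", "body": {
  "increments": [
    [0, [0, -1, 30], 0],
    [0, [0, 0, 40], 0],
    [0, [0, 0, 35], 0],
    [0, [0, 0, 22], 0],
    [0, [0, 0, 10], 0],
    [0, [0, 0, 0], 0],
    [255, [0, 0, 0], 0],
    [255, [0, 0, 0], 0]
  ]
}}

```text
time: 17.35
tool_pos: [0.6088, -0.1151, 0.0374]
ee_rot: [3.139, -0.003, 0.51]
wrist_force: [0.0, -0.2, 0.9]
width: 0.081
finger_force: 0.0
```

{"method": "carry_out", "body": {
  "increments": [
    [255, [0, 0, 0], 0],
    [255, [0, 0, 0], 0],
    [255, [0, 0, 0], 0],
    [255, [0, 0, 0], 0],
    [255, [0, 0, 0], 0],
    [255, [0, 0, 0], 0],
    [255, [0, 0, 0], 0],
    [255, [0, 0, 0], 0]
  ]
}}

```text
time: 18.15
tool_pos: [0.607, -0.1141, 0.0351]
ee_rot: [-3.141, 0.0, 0.511]
wrist_force: [-0.3, 0.7, 0.2]
width: 0.0304
finger_force: 30.0
```

{"method": "carry_out", "body": {
  "increments": [
    [255, [0, 0, -15], 0],
    [255, [0, 0, -35], 0],
    [255, [0, 0, -40], 0],
    [255, [0, 0, -40], 0],
    [255, [0, 0, -30], 7],
    [255, [0, 0, -10], 7],
    [255, [0, 0, 0], 0],
    [255, [0, 0, 0], 0]
  ]
}}

```text
time: 18.95
tool_pos: [0.6066, -0.1142, 0.2042]
ee_rot: [-3.141, 0.002, 0.269]
wrist_force: [0.9, -1.2, -5.1]
width: 0.0306
finger_force: 30.0
```

Run:
```python
from h import *
st()
# spindle centre in images: raw first images, tip ring; compare
f=w([-20,-75,73])
for nm in('scene','top'):
    im=cv2.imread(nm+'raw.png');t=f+[0,0,.037];p=proj(nm,t)[0];b=14;x,y=p.astype(int)
    print(nm,p,'foot',proj(nm,f)[0],'pinion',proj(nm,w([44.5,-75,87]))[0],proj(nm,w([44.5,-75,94]))[0])
def fit(nm):
    im=cv2.imread(nm+'raw.png');x,y=proj(nm,f+[0,0,.02])[0].astype(int);return cv2.resize(im[y-26:y+26,x-26:x+26],(400,400),interpolation=cv2.INTER_CUBIC),(x-26,y-26)
a,oa=fit('scene');b,ob=fit('top');print(oa,ob,'scale',400/52);cv2.imwrite('pics/sp.png',np.hstack([a,b]))
```

```text
t 18.95 pos [ 0.6066 -0.1142  0.2042] yaw 15.4 F [ 0.9 -1.2 -5.1] w 0.0306 ff 30.0 q6 1.02
scene [322.9025464  245.05759453] foot [322.3410538  256.62960485] pinion [328.73024804 270.42818094] [328.86852829 268.19476253]
top [235.22178086 187.83472603] foot [237.13421686 190.61524751] pinion [229.64184683 165.07054973] [229.23675974 164.37830967]
(np.int64(296), np.int64(224)) (np.int64(210), np.int64(163)) scale 7.6923076923076925
```

View pics/sp.png

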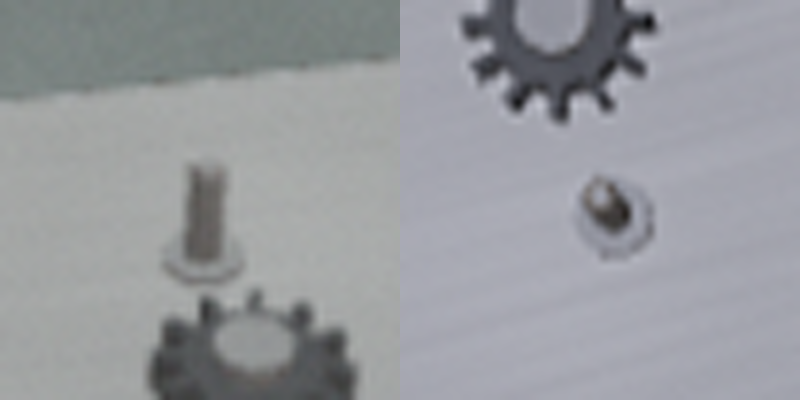

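Run:
```python
from h import *
print(go([.5632,.0664,.165])[0])
```

```text
[   6.2 -185.6   39.4]
```

{"method": "carry_out", "body": {
  "increments": [
    [255, [0, -20, 0], 0.3],
    [255, [2, -35, 0], 0],
    [255, [2, -40, 0], 0],
    [255, [2, -40, 0], 0],
    [255, [0, -30, 5], 0],
    [255, [0, -15, 15], 0],
    [255, [0, -5, 15], 0],
    [255, [0, 0, 4], 0]
  ]
}}

```text
time: 19.75
tool_pos: [0.5628, 0.0661, 0.1618]
ee_rot: [-3.14, 0.008, 0.263]
wrist_force: [-0.0, -0.3, -4.1]
width: 0.0307
finger_force: 30.0
```

{"method": "carry_out", "body": {
  "increments": [
    [255, [0, 0, 0], 0],
    [255, [0, 0, 0], 0]
  ]
}}

```text
time: 19.95
tool_pos: [0.5654, 0.0648, 0.166]
ee_rot: [3.141, 0.0, 0.26]
wrist_force: [-0.1, -0.3, -4.6]
width: 0.0304
finger_force: 30.0
```

Run:
```python
from h import *
st();print(go([.5632,.0664,.165])[0])
o=robot.get_obs();T=o['tool_pos'];top=T+[0,0,.019]
im=robot.snapshot('scene');h=cv2.cvtColor(im,cv2.COLOR_BGR2HSV)
x,y=proj('scene',top)[0].astype(int);s=h[y-16:y+30,x-20:x+20];m=cv2.inRange(s,(12,90,40),(35,255,255))
k,l,stt,c=cv2.connectedComponentsWithStats(m);i=1+np.argmax(stt[1:,4]);print('brass box',stt[i][:4]+[x-20,y-16,0,0],'pred top centre',proj('scene',top))
a=np.radians(np.arange(0,360,5));
for dx in(-3,0,3):
    c=top+DR@[dx/1000,0,0];q=proj('scene',c+.016*np.c_[np.cos(a),np.sin(a),0*a]);print(dx,'pred rim rows',q[:,1].min().round(1),q[:,1].max().round(1),'cols',q[:,0].min().round(1),q[:,0].max().round(1))
print('V column profile at centre',[int(v) for v in im[y-12:y+24,x].max(1)],y-12)
print([int(v) for v in im[y-12:y+24,x-5].max(1)])
cv2.imwrite('pics/hub.png',cv2.resize(im[y-50:y+60,x-55:x+55],(600,600),interpolation=cv2.INTER_CUBIC))
```

```text
t 19.95 pos [0.5654 0.0648 0.166 ] yaw 14.89 F [-0.1 -0.3 -4.6] w 0.0304 ff 30.0 q6 1.33
[-1.7 -2.2  1. ]
brass box [317 217  14  21] pred top centre [[323.16211081 220.48214847]]
-3 pred rim rows 215.7 223.9 cols 315.9 329.9
0 pred rim rows 216.4 224.7 cols 316.2 330.2
3 pred rim rows 217.2 225.5 cols 316.5 330.5
V column profile at centre [188, 184, 178, 161, 139, 116, 97, 104, 127, 157, 176, 147, 120, 120, 118, 160, 175, 147, 119, 119, 117, 121, 118, 118, 119, 120, 118, 121, 119, 120, 156, 187, 192, 195, 191, 151] 208
[184, 182, 148, 123, 117, 93, 86, 100, 113, 113, 147, 174, 177, 178, 178, 159, 119, 101, 102, 104, 104, 104, 102, 101, 103, 105, 106, 106, 111, 158, 186, 194, 193, 192, 170, 137]
```

View pics/hub.png

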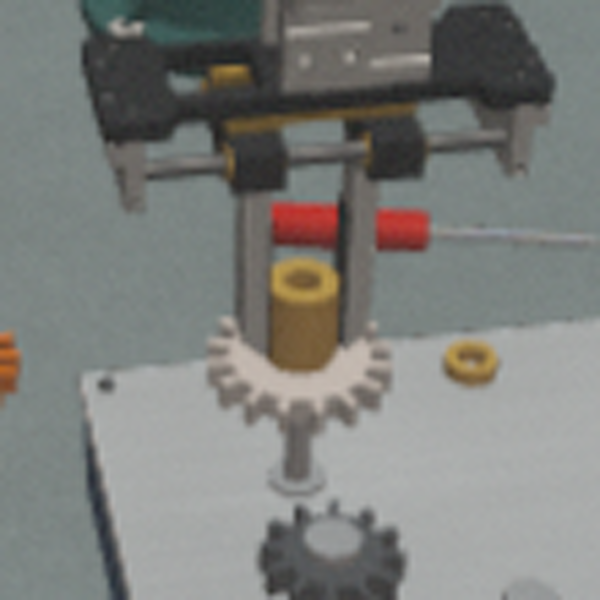

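The hub rim reads about 3 mm ahead of the tool centre along the drive's +x, so I'll correct for that and lower slowly.

{"method": "carry_out", "body": {
  "increments": [
    [255, [-2, -1.1, 0], 0],
    [255, [-2, -1.1, 0], 0],
    [255, [0, 0, 6], 0],
    [255, [0, 0, 6], 0],
    [255, [0, 0, 4], 0],
    [255, [0, 0, 0], 0]
  ]
}}

```text
time: 20.6
tool_pos: [0.5599, 0.067, 0.1487]
ee_rot: [-3.141, 0.002, 0.261]
wrist_force: [0.3, 0.1, -5.2]
width: 0.0308
finger_force: 30.0
```

{"method": "carry_out", "body": {
  "increments": [
    [255, [0, 0, 2], 0],
    [255, [0, 0, 2], 0],
    [255, [0, 0, 2], 0],
    [255, [0, 0, 2], 0],
    [255, [0, 0, 2], 0],
    [255, [0, 0, 0], 0]
  ]
}}

```text
time: 21.2
tool_pos: [0.5605, 0.067, 0.1397]
ee_rot: [-3.141, 0.001, 0.261]
wrist_force: [0.6, -0.8, -4.9]
width: 0.0309
finger_force: 30.0
```

Run:
```python
from h import *
st();print(go([.5632,.0664,.108])[0],robot.get_obs()['wrist_torque'].round(2))
```

```text
t 21.2 pos [0.5605 0.067  0.1397] yaw 14.96 F [ 0.6 -0.8 -4.9] w 0.0309 ff 30.0 q6 1.33
[ 2.5  1.3 31.7] [-0.03  0.09  0.01]
```

{"method": "carry_out", "body": {
  "increments": [
    [255, [0, 0.7, 2], 0],
    [255, [0, 0, 3], 0],
    [255, [0, 0, 3], 0],
    [255, [0, 0, 3], 0],
    [255, [0, 0, 2], 0],
    [255, [0, 0, 0], 0]
  ]
}}

```text
time: 21.8
tool_pos: [0.5607, 0.0663, 0.1267]
ee_rot: [-3.141, 0.001, 0.261]
wrist_force: [-0.5, 0.0, -4.6]
width: 0.0304
finger_force: 30.0
```

{"method": "carry_out", "body": {
  "increments": [
    [255, [0, 0, 2], 0],
    [255, [0, 0, 2], 0],
    [255, [0, 0, 2], 0],
    [255, [0, 0, 0], 0]
  ]
}}

```text
time: 22.2
tool_pos: [0.5607, 0.0663, 0.1208]
ee_rot: [-3.141, 0.0, 0.261]
wrist_force: [0.2, -0.2, -4.6]
width: 0.0309
finger_force: 30.0
```

Run:
```python
from h import *
st();print(robot.get_obs()['wrist_torque'].round(2))
```

```text
t 22.2 pos [0.5607 0.0663 0.1208] yaw 14.96 F [ 0.2 -0.2 -4.6] w 0.0309 ff 30.0 q6 1.33
[-0.03  0.13 -0.05]
```

{"method": "carry_out", "body": {
  "increments": [
    [255, [0, 0, 2], 0],
    [255, [0, 0, 2], 0],
    [255, [0, 0, 2], 0],
    [255, [0, 0, 0], 0]
  ]
}}

```text
time: 22.6
tool_pos: [0.5607, 0.0663, 0.1147]
ee_rot: [-3.141, 0.0, 0.261]
wrist_force: [0.2, 0.6, -3.5]
width: 0.0303
finger_force: 30.0
```

{"method": "carry_out", "body": {
  "increments": [
    [255, [0, 0, 2], 0],
    [255, [0, 0, 2], 0],
    [255, [0, 0, 1.5], 0],
    [255, [0, 0, 0], 0]
  ]
}}

```text
time: 23.0
tool_pos: [0.5607, 0.0663, 0.1093]
ee_rot: [-3.141, 0.0, 0.261]
wrist_force: [0.1, 0.7, -4.6]
width: 0.0305
finger_force: 30.0
```

Run:
```python
from h import *
st();print(robot.get_obs()['wrist_torque'].round(2))
```

```text
t 23.0 pos [0.5607 0.0663 0.1093] yaw 14.96 F [ 0.1  0.7 -4.6] w 0.0305 ff 30.0 q6 1.33
[-0.04  0.1   0.02]
```

{"method": "carry_out", "body": {
  "increments": [
    [255, [0, 0, 1], 0],
    [255, [0, 0, 0.5], 0],
    [255, [0, 0, 0.5], 0],
    [255, [0, 0, 0], 0]
  ]
}}

```text
time: 23.4
tool_pos: [0.5609, 0.0663, 0.1081]
ee_rot: [-3.142, -0.0, 0.261]
wrist_force: [0.2, 1.4, -2.1]
width: 0.0306
finger_force: 30.0
```

Run:
```python
from h import *
st()
```

```text
t 23.4 pos [0.5609 0.0663 0.1081] yaw 14.96 F [ 0.2  1.4 -2.1] w 0.0306 ff 30.0 q6 1.33
```

{"method": "carry_out", "body": {
  "increments": [
    [0, [0, 0, 0], 0],
    [0, [0, 0, 0], 0],
    [0, [0, 0, 0], 0],
    [0, [0, 0, 0], 0],
    [0, [0, 0, 0], 0],
    [0, [0, 0, -15], 0],
    [0, [0, 0, -35], 0],
    [0, [0, 0, -45], 0]
  ]
}}

```text
time: 24.2
tool_pos: [0.5595, 0.0663, 0.2023]
ee_rot: [-3.14, 0.004, 0.261]
wrist_force: [1.1, 0.2, 1.0]
width: 0.091
finger_force: 0.0
```

{"method": "carry_out", "body": {
  "increments": [
    [0, [0, 0, -45], 0],
    [0, [0, 0, -40], 0],
    [0, [0, 0, -10], 0],
    [0, [0, 0, 0], 0],
    [0, [0, 0, 0], 0]
  ]
}}

```text
time: 24.7
tool_pos: [0.5603, 0.0663, 0.2961]
ee_rot: [-3.141, 0.002, 0.261]
wrist_force: [-0.1, 0.7, -1.8]
width: 0.0937
finger_force: 0.0
```

Run:
```python
from h import *
from phase import phase
st();print(go(knob(-.01)-[0,0,.005])[0])
f=w([-20,-75,73]);
im=robot.snapshot('scene');h=cv2.cvtColor(im,cv2.COLOR_BGR2HSV)
x,y=proj('scene',f+[0,0,.054])[0].astype(int);s=h[y-16:y+34,x-18:x+18];m=cv2.inRange(s,(12,90,40),(35,255,255))
k,l,stt,c=cv2.connectedComponentsWithStats(m);i=1+np.argmax(stt[1:,4]);print('brass box',stt[i][:4]+[x-18,y-16,0,0])
a=np.radians(np.arange(0,360,5))
for dz in(0,.003,.014):
    q=proj('scene',f+[0,0,.054+dz]+.016*np.c_[np.cos(a),np.sin(a),0*a]);b=proj('scene',f+[0,0,.014+dz]+.016*np.c_[np.cos(a),np.sin(a),0*a]);print(dz,q.min(0).round(1),q.max(0).round(1),'bottom row',b[:,1].max().round(1))
phase(f[:2],z=.087)
```

```text
t 24.7 pos [0.5603 0.0663 0.2961] yaw 14.96 F [-0.1  0.7 -1.8] w 0.0937 ff 0.0 q6 1.33
[  21.6 -159.8   86.1]
brass box [317 236  13  20]
0 [316.4 235.4] [329.9 243.9] bottom row 256.7
0.003 [316.5 234.4] [330.  242.9] bottom row 255.7
0.014 [316.6 230.8] [330.2 239.2] bottom row 252.3
scene centre [0.5641 0.0685] axes mm [149.  195.4] tooth angle (mod 22.5), amp [(np.float64(-8.81), np.float64(3.6)), (np.float64(-10.15), np.float64(5.7)), (np.float64(-11.1), np.float64(6.7))]
top centre [0.5593 0.0335] axes mm [ 89.  147.5] tooth angle (mod 22.5), amp [(np.float64(1.24), np.float64(4.4)), (np.float64(2.01), np.float64(5.6)), (np.float64(2.89), np.float64(4.2))]
```

```bash
cat >> h.py <<'E'
def redfit():
    px=[]
    for n in('scene','top'):
        im=robot.snapshot(n).astype(float);c=proj(n,w([38,107,150]))[0].astype(int);x,y=c
        s=im[y-10:y+11,x-10:x+11];wt=np.clip(s[...,2]-np.maximum(s[...,0],s[...,1])-40,0,None)
        Y,X=np.mgrid[y-10:y+11,x-10:x+11];px.append(np.array([(wt*X).sum(),(wt*Y).sum()])/wt.sum())
    p,e=tri(*px);l=dl(p);print('red',px,l,e,'angle',np.arctan2(l[0],l[2]-95),'r',np.hypot(l[0],l[2]-95))
E
python3 - <<'E'
from h import *
redfit();knobfit()
E
```

```text
** On entry to DLASCL parameter number  4 had an illegal value
 ** On entry to DLASCL parameter number  4 had an illegal value
 ** On entry to DLASCL parameter number  4 had an illegal value
 ** On entry to DLASCL parameter number  4 had an illegal value
 ** On entry to DLASCL parameter number  5 had an illegal value
 ** On entry to DLASCL parameter number  4 had an illegal valueh.py:47: RuntimeWarning: invalid value encountered in divide
  Y,X=np.mgrid[y-10:y+11,x-10:x+11];px.append(np.array([(wt*X).sum(),(wt*Y).sum()])/wt.sum())
Traceback (most recent call last):
  File "h.py", line 48, in redfit
    p,e=tri(*px);l=dl(p);print('red',px,l,e,'angle',np.arctan2(l[0],l[2]-95),'r',np.hypot(l[0],l[2]-95))
        ~~~^^^^^
  File "h.py", line 17, in tri
    s=np.linalg.lstsq(np.c_[v1,-v2],o2-o1,rcond=None)[0];p,q=o1+s[0]*v1,o2+s[1]*v2
      ~~~~~~~~~~~~~~~^^^^^^^^^^^^^^^^^^^^^^^^^^^^^^^^
numpy.linalg.LinAlgError: SVD did not converge in Linear Least Squares
```

{"method": "carry_out", "body": {
  "increments": [
    [0, [3, -20, 0], 0],
    [0, [5, -35, 0], 0],
    [0, [5, -40, 0], 0],
    [0, [5, -35, 0], 0],
    [0, [3, -20, 0], 0],
    [0, [0, -10, 0], 0],
    [0, [0, 0, 0], 0],
    [0, [0, 0, 0], 0]
  ]
}}

```text
time: 25.75
tool_pos: [0.5399, 0.2255, 0.2973]
ee_rot: [3.141, 0.001, 0.26]
wrist_force: [-1.0, 0.1, 0.5]
width: 0.094
finger_force: 0.0
```

Run:
```python
from h import *
st();print(go(knob(-.005)-[0,0,.005])[0])
```

```text
t 25.75 pos [0.5399 0.2255 0.2973] yaw 14.92 F [-1.   0.1  0.5] w 0.094 ff 0.0 q6 1.61
[ 0.7 -0.8 87.3]
```

{"method": "carry_out", "body": {
  "increments": [
    [0, [0.7, -0.8, 25], 0],
    [0, [0, 0, 25], 0],
    [0, [0, 0, 22], 0],
    [0, [0, 0, 15], 0],
    [0, [0, 0, 0], 0],
    [255, [0, 0, 0], 0],
    [255, [0, 0, 0], 0],
    [255, [0, 0, 0], 0]
  ]
}}

```text
time: 26.55
tool_pos: [0.541, 0.2274, 0.2124]
ee_rot: [-3.141, -0.003, 0.261]
wrist_force: [-0.3, 0.3, -0.8]
width: 0.0734
finger_force: 0.0
```

{"method": "carry_out", "body": {
  "increments": [
    [255, [0, 0, 0], 0],
    [255, [0, 0, 0], 0],
    [255, [0, 0, 0], 0],
    [255, [0, 0, 0], 0],
    [255, [0, 0, 0], 0],
    [255, [0, 0, 0], 0],
    [255, [0, 0, 0], 0],
    [255, [0, 0, 0], 0]
  ]
}}

```text
time: 27.35
tool_pos: [0.5406, 0.2262, 0.2106]
ee_rot: [3.14, 0.0, 0.26]
wrist_force: [0.7, -4.7, 0.1]
width: 0.0309
finger_force: 30.0
```

{"method": "carry_out", "body": {
  "increments": [
    [255, [7.2, 0, 0.2], 0],
    [255, [7.2, 0, 0.6], 0],
    [255, [7.1, 0, 1.1], 0],
    [255, [7.0, 0, 1.5], 0],
    [255, [6.9, 0, 1.9], 0],
    [255, [6.8, 0, 2.3], 0],
    [255, [6.7, 0, 2.7], 0],
    [255, [0, 0, 0], 0]
  ]
}}

```text
time: 28.15
tool_pos: [0.5889, 0.2395, 0.2004]
ee_rot: [3.141, -0.002, 0.26]
wrist_force: [2.9, -4.5, 0.2]
width: 0.0306
finger_force: 30.0
```

Run:
```python
from h import *
st();l=dl(robot.get_obs()['tool_pos']+[0,0,.005]);print(l,np.arctan2(l[0],l[2]-95));print('to .60',go(knob(.60)-[0,0,.005])[0])
px=[]
for n in('scene','top'):
    im=cv2.imread(n+'raw.png').astype(float);x,y=proj(n,w([36,107,147]))[0].astype(int)
    s=im[y-10:y+11,x-10:x+11];wt=np.clip(s[...,2]-np.maximum(s[...,0],s[...,1])-40,0,None)
    Y,X=np.mgrid[y-10:y+11,x-10:x+11];px.append(np.array([(wt*X).sum(),(wt*Y).sum()])/wt.sum())
p,e=tri(*px);l=dl(p);print('red',px,l,e,np.arctan2(l[0],l[2]-95),np.hypot(l[0],l[2]-95))
for n,q in zip(('scene','top'),px):
    for a in(.55,.6,.65):print(n,a,q,proj(n,w([64*np.sin(a),107,95+64*np.cos(a)])))
```

```text
t 28.15 pos [0.5889 0.2395 0.2004] yaw 14.91 F [ 2.9 -4.5  0.2] w 0.0306 ff 30.0 q6 1.61
[ 49.74602731  84.96859925 205.43369478] 0.42323688715063945
to .60 [18.  -0.1 11.4]
red [array([407.44664269, 239.57194245]), array([151.77013481, 183.49809886])] [ 36.3733026  106.85975747 147.97431183] 0.0010930909921988436 0.6016905751088721 64.25958960924339
scene 0.55 [407.44664269 239.57194245] [[406.86584103 238.27673258]]
scene 0.6 [407.44664269 239.57194245] [[407.20862944 239.60190514]]
scene 0.65 [407.44664269 239.57194245] [[407.52756628 240.95069261]]
top 0.55 [151.77013481 183.49809886] [[151.52619105 184.56009875]]
top 0.6 [151.77013481 183.49809886] [[151.51164955 183.61798122]]
top 0.65 [151.77013481 183.49809886] [[151.52516279 182.72798639]]
```

{"method": "carry_out", "body": {
  "increments": [
    [255, [6.3, 0, 3.5], 0],
    [255, [6.1, 0, 3.9], 0],
    [255, [5.6, 0, 4.0], 0],
    [255, [0, 0, 0], 0],
    [255, [0, 0, 0], 0],
    [255, [0, 0, 0], 0]
  ]
}}

```text
time: 28.75
tool_pos: [0.6069, 0.2445, 0.1904]
ee_rot: [3.141, -0.006, 0.261]
wrist_force: [4.5, -4.1, 2.0]
width: 0.0302
finger_force: 30.0
```

Run:
```python
from h import *
st();l=dl(robot.get_obs()['tool_pos']+[0,0,.005]);print(l,np.arctan2(l[0],l[2]-95),np.hypot(l[0],l[2]-95))
```

```text
t 28.75 pos [0.6069 0.2445 0.1904] yaw 14.93 F [ 4.5 -4.1  2. ] w 0.0302 ff 30.0 q6 1.61
[ 68.48171653  85.09350674 195.43796694] 0.5984276240569514 121.56286728326502
```

Now I'll release, retreat upwards and back, and check.

{"method": "carry_out", "body": {
  "increments": [
    [0, [0, 0, 0], 0],
    [0, [0, 0, 0], 0],
    [0, [0, 0, 0], 0],
    [0, [0, 0, 0], 0],
    [0, [0, 0, 0], 0],
    [0, [0, 0, -20], 0],
    [0, [0, 0, -40], 0],
    [0, [0, 10, -40], 0]
  ]
}}

```text
time: 29.55
tool_pos: [0.6065, 0.2358, 0.2887]
ee_rot: [-3.141, 0.003, 0.263]
wrist_force: [0.2, -0.9, 0.9]
width: 0.0912
finger_force: 0.0
```

{"method": "carry_out", "body": {
  "increments": [
    [0, [0, 30, -10], 0],
    [0, [0, 45, 0], 0],
    [0, [0, 45, 0], 0],
    [0, [0, 45, 0], 0],
    [0, [0, 45, 0], 0],
    [0, [0, 45, 0], 0],
    [0, [0, 40, 0], 0],
    [0, [0, 20, 0], 0]
  ]
}}

```text
time: 30.35
tool_pos: [0.6891, -0.0728, 0.2981]
ee_rot: [-3.141, 0.001, 0.258]
wrist_force: [-0.0, -0.1, -0.3]
width: 0.0941
finger_force: 0.0
```

{"method": "carry_out", "body": {
  "increments": [
    [0, [0, 40, 0], 0],
    [0, [0, 40, 0], 0],
    [0, [0, 20, 0], 0],
    [0, [0, 0, 0], 0]
  ]
}}

```text
time: 30.75
tool_pos: [0.7148, -0.1682, 0.2973]
ee_rot: [-3.14, 0.002, 0.258]
wrist_force: [-0.4, 0.6, 0.1]
width: 0.094
finger_force: 0.0
```

Run:
```python
from h import *
st();redfit();knobfit(.6)
a=robot.snapshot('scene');b=robot.snapshot('top')
def crop(im,P,n):
    x,y=proj(n,P)[0].astype(int);return cv2.resize(im[max(y-75,0):max(y-75,0)+150,x-50:x+50],(400,600),interpolation=cv2.INTER_CUBIC)
P=w([0,10,110]);cv2.imwrite('pics/end.png',np.hstack([crop(a,P,'scene'),crop(b,P,'top')]))
```

```text
t 30.75 pos [ 0.7148 -0.1682  0.2973] yaw 14.79 F [-0.4  0.6  0.1] w 0.094 ff 0.0 q6 1.0
red [array([407.55590452, 239.67713568]), array([151.80909091, 183.54      ])] [ 36.39499501 107.02535113 147.62689813] 0.0013582389605831188 angle 0.6050433830002617 r 63.98582709193855
scene knob px [405.5 231.5] r 7.382511615753174 pred [406.53763802 233.09218061]
  best angle scene 0.5667818470363346
top knob px [150.95000076 164.95000076] r 7.1418776512146 pred [150.79150117 163.36588985]
  best angle top 0.5547764301908172
[ 63.55177697  84.68574172 195.3023481 ] 0.0009362384925614964 angle 0.564761184231031
```

View pics/end.png

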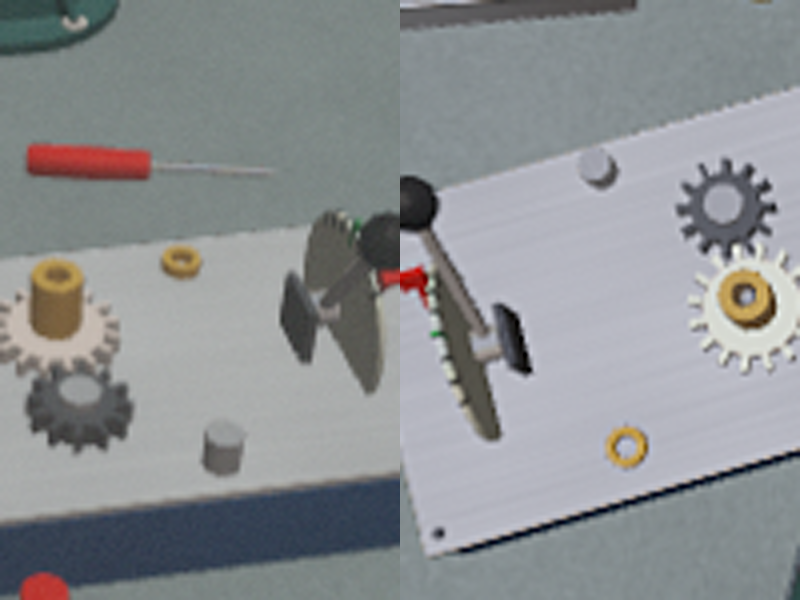

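The end view shows the white gear seated and meshed with the pinion, and the pointer unmoved at 0.605. The lever reads 0.565, about 0.04 rad short, so I'll go back for a small correction.

Run:
```python
from h import *
print(go(knob(.565)-[0,0,.005])[0], (DR.T@(knob(.61)-knob(.565))*1000).round(1))
```

```text
[  -1.9 -422.3  108.5] [ 4.5  0.  -3. ]
```

{"method": "carry_out", "body": {
  "increments": [
    [0, [0, -22, 0], 0],
    [0, [0, -45, 0], 0],
    [0, [0, -45, 0], 0],
    [0, [0, -45, 0], 0],
    [0, [0, -45, 0], 0],
    [0, [0, -45, 0], 0],
    [0, [0, -45, 0], 0],
    [0, [0, -45, 0], 0]
  ]
}}

```text
time: 31.85
tool_pos: [0.6261, 0.1624, 0.2998]
ee_rot: [-3.141, -0.001, 0.263]
wrist_force: [0.0, 0.2, 0.3]
width: 0.0939
finger_force: 0.0
```

{"method": "carry_out", "body": {
  "increments": [
    [0, [0, -45, 0], 0],
    [0, [0, -28, 0], 0],
    [0, [0, -10, 0], 0],
    [0, [0, 0, 0], 0],
    [0, [0, 0, 0], 0],
    [0, [0, 0, 0], 0]
  ]
}}

```text
time: 32.45
tool_pos: [0.6067, 0.2381, 0.299]
ee_rot: [3.141, -0.0, 0.259]
wrist_force: [-0.4, -0.0, -0.2]
width: 0.0938
finger_force: 0.0
```

Run:
```python
from h import *
st();print(go(knob(.565)-[0,0,.005])[0])
```

```text
t 32.45 pos [0.6067 0.2381 0.299 ] yaw 14.84 F [-0.4 -0.  -0.2] w 0.0938 ff 0.0 q6 1.6
[ -2.4  -6.1 107.7]
```

{"method": "carry_out", "body": {
  "increments": [
    [0, [-2.4, -6.1, 25], 0],
    [0, [0, 0, 30], 0],
    [0, [0, 0, 27], 0],
    [0, [0, 0, 18], 0],
    [0, [0, 0, 8], 0],
    [0, [0, 0, 0], 0],
    [255, [0, 0, 0], 0],
    [255, [0, 0, 0], 0]
  ]
}}

```text
time: 33.25
tool_pos: [0.6033, 0.2449, 0.193]
ee_rot: [-3.141, -0.003, 0.261]
wrist_force: [-0.4, -0.3, 0.6]
width: 0.0812
finger_force: 0.0
```

{"method": "carry_out", "body": {
  "increments": [
    [255, [0, 0, 0], 0],
    [255, [0, 0, 0], 0],
    [255, [0, 0, 0], 0],
    [255, [0, 0, 0], 0],
    [255, [0, 0, 0], 0],
    [255, [0, 0, 0], 0],
    [255, [0, 0, 0], 0],
    [255, [0, 0, 0], 0]
  ]
}}

```text
time: 34.05
tool_pos: [0.6028, 0.2434, 0.1909]
ee_rot: [3.139, 0.0, 0.26]
wrist_force: [1.2, -5.7, -0.5]
width: 0.0308
finger_force: 30.0
```

{"method": "carry_out", "body": {
  "increments": [
    [255, [1.5, 0, 1], 0],
    [255, [1.5, 0, 1], 0],
    [255, [1.5, 0, 1], 0],
    [255, [0, 0, 0], 0],
    [255, [0, 0, 0], 0]
  ]
}}

```text
time: 34.55
tool_pos: [0.607, 0.2445, 0.188]
ee_rot: [3.139, 0.001, 0.26]
wrist_force: [1.7, -4.7, 0.9]
width: 0.031
finger_force: 30.0
```

{"method": "carry_out", "body": {
  "increments": [
    [0, [0, 0, 0], 0],
    [0, [0, 0, 0], 0],
    [0, [0, 0, 0], 0],
    [0, [0, 0, 0], 0],
    [0, [0, 0, 0], 0],
    [0, [0, 0, -20], 0],
    [0, [0, 0, -40], 0],
    [0, [0, 10, -40], 0]
  ]
}}

```text
time: 35.35
tool_pos: [0.6083, 0.2374, 0.2879]
ee_rot: [-3.141, 0.003, 0.263]
wrist_force: [0.8, -0.7, 1.5]
width: 0.091
finger_force: 0.0
```

{"method": "carry_out", "body": {
  "increments": [
    [0, [0, 30, -10], 0],
    [0, [0, 45, 0], 0],
    [0, [0, 45, 0], 0],
    [0, [0, 45, 0], 0],
    [0, [0, 45, 0], 0],
    [0, [0, 45, 0], 0],
    [0, [0, 45, 0], 0],
    [0, [0, 45, 0], 0]
  ]
}}

```text
time: 36.15
tool_pos: [0.6986, -0.0984, 0.2981]
ee_rot: [-3.141, -0.001, 0.262]
wrist_force: [1.0, 0.1, -1.1]
width: 0.0939
finger_force: 0.0
```

{"method": "carry_out", "body": {
  "increments": [
    [0, [0, 40, 0], 0],
    [0, [0, 20, 0], 0],
    [0, [0, 0, 0], 0]
  ]
}}

```text
time: 36.45
tool_pos: [0.7139, -0.1581, 0.2962]
ee_rot: [-3.141, 0.002, 0.257]
wrist_force: [-0.3, 0.8, -0.6]
width: 0.0942
finger_force: 0.0
```

Run:
```python
from h import *
st();redfit();knobfit(.6)
```

```text
t 36.45 pos [ 0.7139 -0.1581  0.2962] yaw 14.71 F [-0.3  0.8 -0.6] w 0.0942 ff 0.0 q6 1.02
red [array([408.29192547, 240.69565217]), array([151.80838865, 183.54194327])] [ 37.30550637 108.26294515 145.06956839] 0.0023968840793477876 angle 0.6403406576313763 r 62.43927036678047
scene knob px [405.80769157 233.5       ] r 7.654816627502441 pred [406.53763802 233.09218061]
  best angle scene 0.604051199822686
top knob px [150.71359253 163.325243  ] r 7.111791610717773 pred [150.79150117 163.36588985]
  best angle top 0.6011881947094628
[ 67.84213913  84.42575476 193.3113522 ] 0.001821760912020957 angle 0.6040333226997098
```

```bash
python3 -c "
from bench import robot
print(robot.close_job())"
```

```text
the job is handed in; nothing more can be done
None
```

The job is handed in at about 36 s: the lever was set to neutral (measured within 0.02 rad), the white gear sits home and meshed on the spindle, and the lever lines up with the unmoved red pointer (0.604 rad measured against about 0.603).

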